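# Open the relay test bay and push the sled home

## Task

Open the relay test bay: with the fingertips, push its counterweighted gate arm up past its balance point, so that it swings over and stays raised by itself. Then gently push the sled by its tall rear plate through the open gateway until it is fully home against the end stop. Grip and lift nothing, leave the relay standing in the sled untouched, and do not disturb the other things on the bench.

Things in the scene. Friction and masses are not known exactly. Their poses are not given: they have to be found in the camera images.
- bay: Relay test bay, fixed: grey housing 188 (x) x 158 (y) x 35 mm. Origin: at bench height (z = 0), on the channel's centre line, in the gate's plane. x axis along the channel, the way the sled goes, roughly to the robot's right; y roughly away from the robot; z up. The sled slides on the housing's top (z = 35 mm) between rails 14 mm high, inner faces at y = -40 and +40 mm, x = -90 to +90 mm.
- end_stop (a point): Middle of the face of the end stop that the sled meets, at the channel's right end: bay x = +72 mm, 70 mm above the bench. A fixed upright block 100 mm wide, top 80 mm above the bench, with four small brass strips.
- gate (a joint): Gate arm angle, rad. 0: closed, bar level, held by a stop at its hinge (the start). Grows as the free end goes up and over to bay +y, to a stop at 1.85. The arm falls shut below its balance point at about 0.62, and beyond it falls open to the stop and stays there by its weight; nothing latches. About 0.65 kg in all; 1 to 2 N at its free end, level to bay +y, start it. Closed, it blocks the sled.
- gate_hinge (a point): Point on the gate arm's hinge axis (parallel to bay x), between two dark cheeks 26 mm wide in y, tops 117 mm above the bench: bay x = 0, y = +80 mm, 100 mm above the bench. Fixed to the bay, on its far side. A counterweight sits behind it. A tall computer case stands beyond the bay, to its left, from about x = 0.6 m: draw the hand in when swinging past it.
- gate_tip (a point): Centre of the black roller, 24 mm across, 28 mm wide, turning freely about bay x in a fork at the arm's free end, on the robot's side; moves with the arm. Closed: 160 mm from the hinge axis to bay -y, 90 mm above it, 190 mm above the bench. The arm, a 12 mm steel rod, goes 90 mm up from the hinge, then level to the fork. Push the roller from outside (bay -y) or below and follow it round.
- gate_panel (a point): Middle of the lower edge of the aluminium panel that hangs from the bar: 4 mm thick, 50 mm wide in y at the channel's centre, closed down to 47 mm above the bench. Moves with the arm.
- sled: Loose grey sled, 60 (x) x 76 (y) mm, about 0.3 kg, in the channel, left of the gate. Origin: centre of its underside; axes as the bay's. Side walls 18 mm, front wall 21 mm high; at its rear (-x) an aluminium push plate 70 mm wide, 6 mm thick, 50 mm high, outer face at x = -30 mm. Home, its front face (x = +30 mm) touches the end stop: its origin is then at bay x = +42 mm.
- sled_plate (a point): Point on the outer (rear, left) face of the sled's push plate, mid-width, 40 mm above the sled's underside (75 mm above the bench). Push it there or lower, along bay +x; sliding the sled takes some 3 to 8 N.
- relay: Loose beige relay, an upright block 36 x 36 x 54 mm, standing in the sled's shallow pocket. Origin: centre of its underside. To ride along, untouched.
- jar: Bystander: blue-grey jar with white lid, 55 mm across, 68 mm high, between the bay and the robot. Origin: centre of its underside.
- flux: Bystander: orange jar with black lid, 48 mm across, 62 mm high, between the bay and the robot. Origin: centre of its underside.
There are look-alikes about, which are no part of the job. What is shaped like the sled but yellow is not meant.

How it is judged (in metres and radians):
On the way, in this order (a step that is already met when the one before it is completed fails the run):
1. the gate arm stays raised by itself, untouched by the fingers, with the sled still in front of it (value of joint gate above 1.7 rad and contact force between the fingers and gate below 0.2 N and x of sled in the frame of bay below -0.02 m), for 0.2 s.
2. the sled is home against the end stop (x of sled in the frame of bay above 0.036 m and z of sled in the frame of bay below 0.039 m), for 0.2 s.
At the end, for the whole second after the job is handed in: The gate arm rests raised (joint above 1.7 rad, its stop is at 1.85), the sled lies flat and still within 6 mm of the end stop (origin beyond bay x = 36 mm), and the relay stands upright in its pocket in the sled (all of step 2 and value of joint gate above 1.7 rad and velocity of joint gate below 0.1 rad/s and linear speed of sled below 0.01 m/s and angle between relay's own z axis and vertical below 0.1 rad and z of relay in the frame of sled below 0.012 m and horizontal distance between relay and sled below 0.03 m); the robot touches nothing.
It fails at once if the sled is lifted off the bay's floor (z of sled in the frame of bay above 0.045 m).
It fails at once if the relay is touched by the fingers (contact force between the fingers and relay above 0.5 N).
It fails at once if the relay is tipped over or thrown out of the sled (angle between relay's own z axis and vertical above 0.35 rad or z of relay in the frame of sled above 0.022 m).
It fails at once if the gate arm or the sled is gripped or forced (more than 40 N of finger force) (contact force between the fingers and gate above 40 N or contact force between the fingers and sled above 40 N).
It fails at once if one of the two jars beside the bay is shoved or lifted by more than 30 mm (distance of any of jar, flux from where it was at the start of the episode above 0.03 m).
It also fails if it takes over 54 s, if anything falls off the work surface, if the arm or the gripper's body presses on something with over 40 N, if the wrist force passes 120 N, or if a joint passes its speed limit or range.

## Robot

A 6-joint arm with a two-finger parallel gripper is mounted at the origin on a cart in front of the work surface, level with it; the furniture and walls round the work are solid. World frame = base frame: x ahead of the robot, y to its left, z up, the work surface at z = 0. Lengths are in mm, angles in rad, forces in N, time in s.
With the tool pointing down it reaches from about 350 to 775 mm from the base axis. Payload 7.3 kg.
Tool frame: the origin (TCP) lies at the very end of the fingers, on their centre line; the grasp point (between the pads) lies 19 mm behind it (bot.grip_point_offset is the distance from the TCP to the grasp point, in mm); z points along the fingers, y is the line along which they close (so a half turn about z gives the same grasp; the last joint's range is limited). The gripper opens to 92 mm and grips with 3 to 60 N. Pads are 19 mm wide; open, the fingers measure 130 mm over their backs; the gripper's body (75 mm by 190 mm) begins 47 mm behind the grasp point.
Start: joints at [-1.371, 0.342, 1.524, -0, 1.275, -0.146], TCP at [177.971, -493.934, 226.741] pointing down, gripper open.
Joint ranges: [-2.53, 2.53], [-0.77, 2.02], [0.04, 2.7], [-1, 4.14], [0.28, 2.66], [-3.11, 3.11]. Speed limits (rad/s): [2.57, 2.57, 3.14, 3.14, 3.14, 3.14].

## Interface

Orientations are given as [roll, pitch, yaw] about the fixed x, y, z axes, in that order (R = Rz(yaw) Ry(pitch) Rx(roll)).
In Python, from plant import bot gives the robot as it stands. The module is installed in compiled form; this text tells all that it offers.
- The arm moves only by the shell command python3 -m jog 'ROWS' [OPENING]. ROWS is JSON, a list of rows, each a list of 6 numbers: the shift along the tool's x, y, z in mm, then the turn, a rotation vector about the tool's x, y, z in rad. In form: [[dx, dy, dz, rx, ry, rz], ...]. A call has 1 to 12 rows; each row shifts and turns the commanded pose from where the row before left it, along the tool's axes as they then stand; what a row does not reach is not made up. A row lasts 1/10 s, in which the tool goes at most 50 mm and 8.59 degrees, less where a joint would pass 70% of its speed; a pose out of reach is approached as far as the arm can. A call with a gripper value outside its range is refused whole. OPENING is the opening in per cent of the stroke, from 0 (shut) to 100 (fully open), set as the call begins (- or left out, the last holds). The fingers move at their own pace and stop on an object; the grip force is fixed at half the most. Time passes only in rows, so rows that do not move let the fingers close. It gives the time, the measured TCP pose, the force, the opening and the grip force at its end, in the units of the state.
- bot.get_obs(): the state, without advancing time (a new reading comes with each control period).
- bot.capture(name): name is "scene" or "side" or "wrist"; returns the picture (420x560x3 uint8, red, green, blue); there is no depth.
- bot.camera_model(name): a dict with "fx", "fy", "cx", "cy" (pixels), "position" and "orientation" of the camera in the world; the wrist camera has in their place "T_tool_cam" (4x4, takes a point from camera to tool coordinates, whose origin is the TCP and whose axes are the flange's). Camera axes: x right, y down, z forward; pixel columns grow to the right and rows downward; lengths in mm; the calibration is good to about 2 mm. A picture is of the moment at which its call begins: read the wrist's pose just before it. camera_model takes no time and is no camera call.
- bot.close_job(): hands the job in; it is judged then, once.
Trained networks look in the newest picture that a camera, given by its name, has taken for a name from the list of things; names that differ only in an ending like _2 or _b are one class to them, and where a whole thing is asked for, a point or a joint stands for the part that bears it (a point fixed in the world has none). Each returns a list of dicts, best first, with "p" (0 to 1); they miss things now and then, are a little off and sometimes report something else, mostly with a low value. They report only what shows in the picture. A call takes as long as a camera call. They do not tell look-alikes from the thing itself.
- bot.outline_of(target, camera): "mask" (420x560 bool, what is visible of it) and "pixel" ([column, row] in pixels, amid what is visible of it).
The state is a dict: "time": time; "joint_positions": joint angles; "dq": joint speeds; "tau": joint torques, N m; "tool_pos": TCP position; "tcp_rot": TCP orientation; "contact_force": force on the tool from outside, world axes, zero at the start; "moment": the same for the moment, N m; "grip_width": finger opening in mm; "finger_force": force on a finger pad.
Only numpy, scipy, OpenCV 4.12 (cv2) and the standard library are available. Lean on these libraries where they do the work, as an engineer would, in place of code of your own. Each camera call takes 0.05 s, during which the arm holds its last target. There are 200 camera calls.

## Working session

There is one attempt and no reset: what is moved stays moved. The work goes in short steps, Python scripts to look and compute and a shell command to move; the robot and the scene stay as the last step left them, time stands still between calls to the robot, and variables do not carry over. Pictures are saved under pics/ and viewed, at most 10 in all, crops included, and the job is handed in when it is done.

```bash
mkdir -p pics; python3 - <<'E'
from plant import bot
import cv2, numpy as np
o=bot.get_obs(); print(o)
for c in("scene","side"):
    im=bot.capture(c); cv2.imwrite(f"pics/{c}.png",im[:,:,::-1])
    m=bot.camera_model(c); print(c,m)
    for t in("bay","gate","gate_tip","gate_panel","sled","sled_plate","relay","jar","flux","end_stop"):
        try: print(t,[(round(d["p"],2),d["pixel"],int(d["mask"].sum())) for d in bot.outline_of(t,c)][:3])
        except Exception as e: print(t,e)
print(bot.camera_model("wrist"))
E
```

```text
{'time': 0.0, 'joint_positions': array([-1.37100056e+00,  3.42700982e-01,  1.52502107e+00, -4.78915730e-06,
        1.27535246e+00, -1.45996522e-01]), 'dq': array([-8.22586586e-05,  1.09931106e-04,  3.42778782e-04, -1.82330326e-04,
       -9.27664348e-05,  1.02091783e-03]), 'tau': array([-2.46486015e-03, -4.31256795e+01, -2.44222176e+01,  7.16584828e-02,
        5.60771464e-02, -1.44944620e-04]), 'tool_pos': array([ 177.88663402, -493.52460443,  226.05481144]), 'tcp_rot': array([-3.14012589e+00, -2.11048317e-04,  3.45793532e-01]), 'contact_force': array([0.58949011, 0.59046276, 0.10407656]), 'moment': array([ 0.02221401, -0.01923747, -0.01585804]), 'finger_force': 0.0, 'grip_width': 91.79776550075219}
scene {'fx': 476.5795351836633, 'fy': 476.5795351836633, 'cx': 287.0650105791682, 'cy': 204.83596256107654, 'position': array([139.90524707, 241.1195256 , 808.57529066]), 'orientation': array([-2.47239460e+00, -2.29062011e-03, -2.39608181e+00])}
bay [(0.73, [300.4, 201.2], 7044), (0.73, [302.5, 175.3], 2359)]
gate [(0.91, [300.7, 180.2], 2287)]
gate_tip [(0.89, [300.2, 179.7], 2131)]
ga
[... 864 characters left out ...]
1852), (0.77, [263.9, 257.6], 1111), (0.33, [264.6, 189.6], 3062)]
relay [(0.88, [259.3, 236.0], 443)]
jar [(0.7, [263.1, 220.9], 7751), (0.58, [347.4, 239.5], 1127)]
flux [(0.92, [336.1, 280.8], 965)]
end_stop [(0.84, [259.1, 222.3], 7939)]
{'fx': 330.03369601502607, 'fy': 330.03369601502607, 'cx': 275.320049694771, 'cy': 212.53723567687703, 'T_tool_cam': array([[ 1.28928862e-03, -9.59028437e-01, -2.83306893e-01,
         7.66697495e+01],
       [ 9.99999164e-01,  1.20885795e-03,  4.58719498e-04,
         2.46697594e-01],
       [-9.74472540e-05, -2.83307247e-01,  9.59029194e-01,
        -1.57473180e+02],
       [ 0.00000000e+00,  0.00000000e+00,  0.00000000e+00,
         1.00000000e+00]])}
```

```bash
python3 - <<'E'
import cv2
a=cv2.imread("pics/scene.png")
cv2.imwrite("pics/scene_c.png",cv2.resize(a[90:340,150:430],None,fx=2.4,fy=2.4,interpolation=cv2.INTER_CUBIC))
b=cv2.imread("pics/side.png")
cv2.imwrite("pics/side_c.png",cv2.resize(b[100:350,130:430],None,fx=2.4,fy=2.4,interpolation=cv2.INTER_CUBIC))
E
```

```text
(no output)
```

View pics/scene.png

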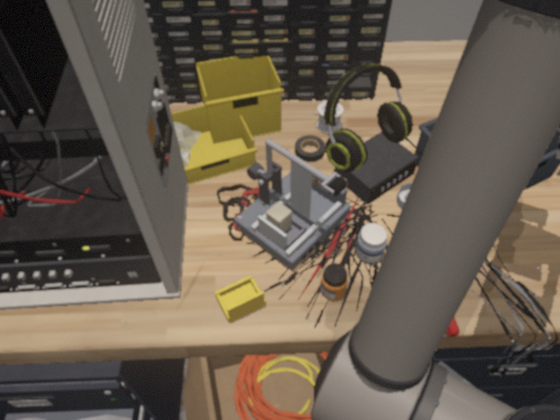

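View pics/scene_c.png

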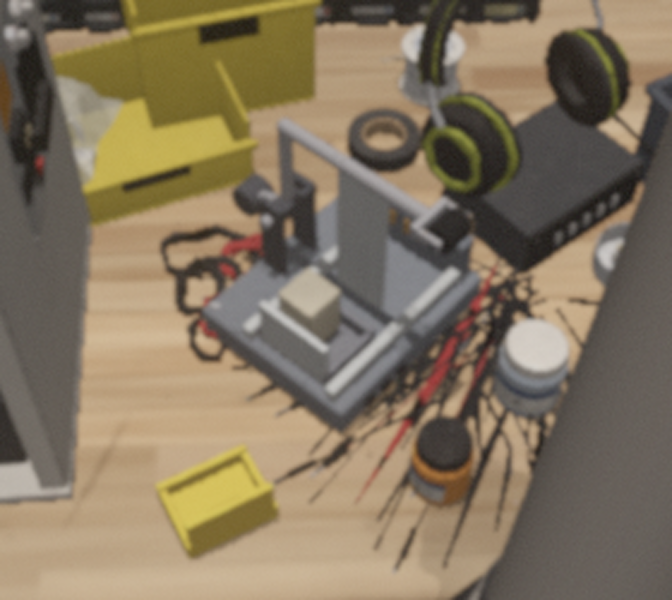

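View pics/side_c.png

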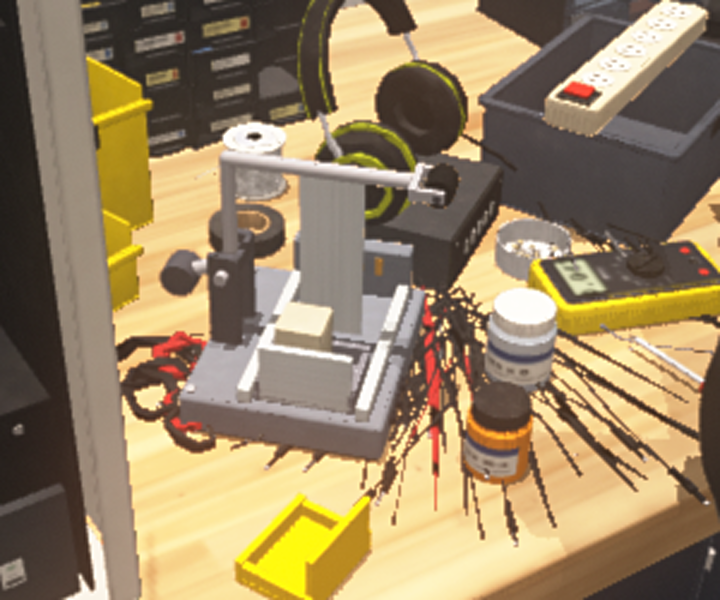

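The sled look-alike is the yellow tray at scene (238,297), side (260,331). The grey tray holding the relay, at scene (282,231), is the real sled: it stands in the bay, left of the gate. The black roller is at scene ≈(338,184), side ≈(313,177). Next I fit the bay pose from the features I can see.

```bash
cat >h.py <<'E'
from plant import bot
import numpy as np, cv2
from scipy.spatial.transform import Rotation as R
from scipy.optimize import least_squares
def proj(c,P):
    m=bot.camera_model(c); Rm=R.from_euler("xyz",m["orientation"]).as_matrix()
    q=(np.atleast_2d(P)-m["position"])@Rm
    return np.c_[m["fx"]*q[:,0]/q[:,2]+m["cx"], m["fy"]*q[:,1]/q[:,2]+m["cy"]]
def ray(c,uv):
    m=bot.camera_model(c); Rm=R.from_euler("xyz",m["orientation"]).as_matrix()
    return m["position"],Rm@np.array([(uv[0]-m["cx"])/m["fx"],(uv[1]-m["cy"])/m["fy"],1])
def onz(c,uv,z):
    o,d=ray(c,uv); return o+d*(z-o[2])/d[2]
E
cat >fit.py <<'E'
from h import *
S=lambda u,v:(150+u/2.4,90+v/2.4)
D=lambda u,v:(130+u/2.4,100+v/2.4)
# cam, pixel, bay point, is on sled
F=[("scene",S(452,227),(0,-80,190),0),("scene",S(285,125),(0,80,190),0),("scene",S(330,388),(-90,-44,49),0),("scene",S(458,273),(90,-44,49),0),
("scene",S(262,302),(-27,35,85),1),("scene",S(330,350),(-27,-35,85),1),
("side",D(440,185),(0,-80,190),0),("side",D(228,157),(0,80,190),0),("side",D(362,412),(-90,-44,49),0),("side",D(402,290),(90,-44,49),0),
("side",D(262,348),(-27,35,85),1),("side",D(352,357),(-27,-35,85),1)]
def w(p,b,s):
    b=np.array(b,float)+(p[3]*s,0,0); c,sn=np.cos(p[2]),np.sin(p[2])
    return np.array([p[0]+c*b[0]-sn*b[1],p[1]+sn*b[0]+c*b[1],b[2]])
def res(p): return np.concatenate([(proj(f[0],w(p,f[2],f[3]))-f[1]).ravel() for f in F])
if __name__=="__main__":
    r=least_squares(res,[500,100,-1.2,-50],loss="soft_l1"); p=r.x
    print(p.round(3)); print(res(p).reshape(-1,2).round(1).tolist())
    for n,b,s in[("tip",(0,-80,190),0),("hinge",(0,80,100),0),("plate",(-30,0,75),1),("corner",(-94,-79,35),0)]: print(n,w(p,b,s).round(0))
    for n,c,uv,z in[("jar","scene",(372,232),68),("flux","scene",(334.5,271),62),("jar","side",(347.4,230),68),("flux","side",(338,268),62)]:print(n,onz(c,uv,z).round(0))
E
python3 fit.py
```

```text
[ 516.101 -205.815  268.645  -52.993]
[[-0.9, 0.9], [-0.9, 0.6], [-0.4, 0.7], [2.9, -7.5], [-0.2, 0.0], [-0.5, -0.2], [0.6, -0.3], [-0.5, 0.5], [0.3, -2.2], [1.0, -7.3], [-0.7, -1.6], [1.0, 0.3]]
tip [ 436. -209.  190.]
hinge [ 596. -203.  100.]
plate [ 513. -123.   75.]
corner [ 434. -115.   35.]
jar [ 373. -252.   68.]
flux [ 374. -140.   62.]
jar [ 370. -240.   68.]
flux [ 372. -132.   62.]
```

```bash
sed -i 's/("scene",S(458,273),(90/("scene",S(458,273),(72/; s/("side",D(402,290),(90/("side",D(402,290),(72/; s/-1.2,-50\],loss="soft_l1"/-1.53,-53],x_scale=[10,10,.1,10]/' fit.py; python3 fit.py
cat >>h.py <<'E'
def to(x,y,z,rpy=(np.pi,0,-3.1)):
    o=bot.get_obs(); A=R.from_euler("xyz",o["tcp_rot"]); B=R.from_euler("xyz",rpy)
    d=A.inv().apply(np.array([x,y,z])-o["tool_pos"]); print("shift",d.round(1),"turn",(A.inv()*B).as_rotvec().round(3),"at",o["tool_pos"].round(1),o["tcp_rot"].round(3),"t",o["time"])
E
python3 -m jog '[[0,0,-35,0,0,0],[0,0,-35,0,0,0],[0,0,-10,0,0,-0.149],[0,0,0,0,0,-0.149],[0,0,0,0,0,-0.149],[0,0,0,0,0,-0.149],[0,0,0,0,0,-0.149],[0,0,0,0,0,-0.149],[0,0,0,0,0,-0.149],[0,0,0,0,0,-0.149],[0,0,0,0,0,-0.149],[0,0,0,0,0,-0.149]]' 0
python3 -m jog '[[0,0,0,0,0,-0.149],[0,0,0,0,0,-0.149],[0,0,0,0,0,-0.149],[0,0,0,0,0,-0.149],[0,0,0,0,0,-0.149],[0,0,0,0,0,-0.149],[0,0,0,0,0,-0.149],[0,0,0,0,0,-0.149],[0,0,0,0,0,-0.149],[0,0,0,0,0,0]]'
python3 -c "
from h import *
to(380,-209,306)"
```

```text
[ 514.88  -205.955   -1.546  -53.438]
[[-0.7, 1.6], [0.0, 0.5], [-0.6, 0.9], [-1.6, -1.6], [-0.1, 0.0], [-0.8, 0.1], [1.2, 0.1], [0.4, 0.3], [0.2, -2.0], [0.5, -2.1], [-0.7, -1.7], [0.9, 0.6]]
tip [ 435. -208.  190.]
hinge [ 595. -204.  100.]
plate [ 513. -123.   75.]
corner [ 434. -114.   35.]
jar [ 373. -252.   68.]
flux [ 374. -140.   62.]
jar [ 370. -240.   68.]
flux [ 372. -132.   62.]
time: 2.3
tool_pos: [178.0, -493.9, 306.7]
tcp_rot: [-3.142, 0.0, 1.842]
contact_force: [-0.4, -0.6, -0.4]
grip_width: 2.0
finger_force: 0.0
time: 3.3
tool_pos: [178.0, -493.9, 306.7]
tcp_rot: [-3.141, 0.0, -3.105]
contact_force: [0.3, 0.1, -0.2]
grip_width: 0.8
finger_force: 0.0
shift [-212.3  277.3    0.7] turn [-0.     0.    -0.005] at [ 178.  -493.9  306.7] [-3.141  0.    -3.105] t 3.3
```

```bash
python3 -m jog '[[-20,28,0,0,0,0],[-24,32,0,0,0,0],[-24,32,0,0,0,0],[-24,31,0,0,0,0],[-24,31,0,0,0,0],[-24,31,0,0,0,0],[-24,31,0,0,0,0],[-24,31,0,0,0,0],[-24,30,0,0,0,0],[0,0,0,0,0,0]]'
python3 - <<'E'
from h import *
to(385,-208,172)
for c in("side","wrist"):
    im=bot.capture(c); cv2.imwrite(f"pics/{c}2.png",im[:,:,::-1])
E
```

```text
time: 4.3
tool_pos: [381.9, -206.4, 306.9]
tcp_rot: [3.141, 0.001, -3.106]
contact_force: [-0.7, -0.1, 0.1]
grip_width: 0.3
finger_force: 0.0
shift [ -2.9  -1.8 134.9] turn [ 0.001  0.001 -0.006] at [ 381.9 -206.4  306.9] [ 3.141e+00  1.000e-03 -3.106e+00] t 4.3
```

View pics/side2.png

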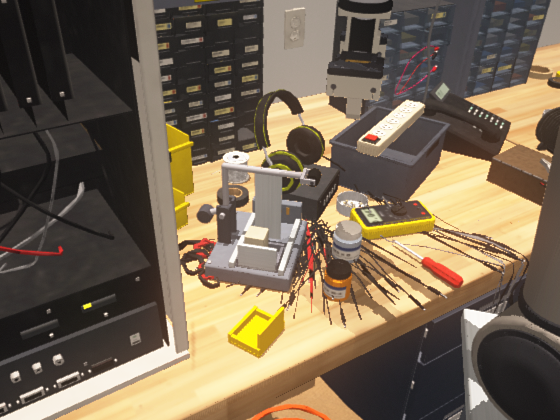

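The side view shows the hand at (355,100), well above the jars. The roller at (313,175) is clear, and the headphones stand behind the bay. I'll go down beside the roller and approach slowly.

```bash
python3 -m jog '[[0,-1,33,0,0,0],[-1,-1,34,0,0,0],[-1,0,34,0,0,0],[-1,0,33,0,0,0],[0,0,0,0,0,0],[-6,0,0,0,0,0],[-6,0,0,0,0,0],[-6,0,0,0,0,0],[-6,0,0,0,0,0],[-4,0,0,0,0,0],[-4,0,0,0,0,0]]'
python3 - <<'E'
from h import *
to(413,-208,172); print(bot.get_obs()["contact_force"].round(1))
im=bot.capture("side"); cv2.imwrite("pics/side3.png",cv2.resize(im[100:300,180:460,::-1],None,fx=2.4,fy=2.4))
E
```

```text
time: 5.5
tool_pos: [415.4, -210.4, 172.9]
tcp_rot: [-3.141, -0.0, -3.106]
contact_force: [-1.2, -1.2, 0.2]
grip_width: 0.5
finger_force: 0.8
shift [2.4 2.5 0.9] turn [-0.    -0.    -0.006] at [ 415.4 -210.4  172.9] [-3.141 -0.    -3.106] t 5.5
[-1.2 -1.2  0.2]
```

View pics/side3.png

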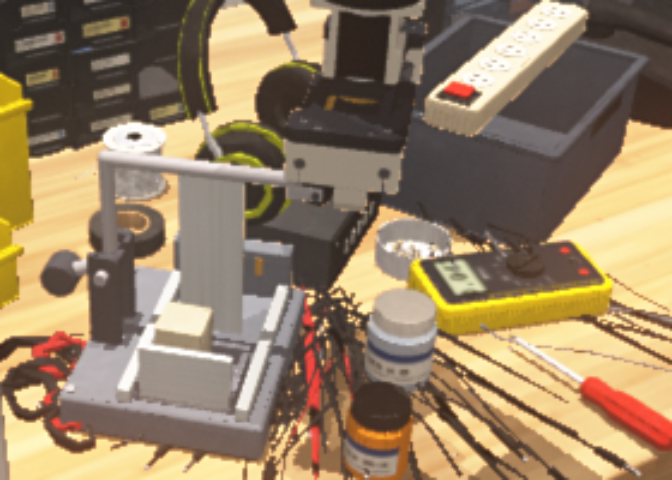

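Contact is made at about 1.2 N. Now I follow the roller round its arc.

```bash
python3 -m jog '[[-5,0,-8,0,0,0],[-5,0,-8,0,0,0],[-6,0,-7,0,0,0],[-6,0,-7,0,0,0],[-6,0,-7,0,0,0],[-6,0,-6,0,0,0],[-7,0,-6,0,0,0],[-7,0,-6,0,0,0],[-7,0,-5,0,0,0],[-8,0,-5,0,0,0]]'
python3 - <<'E'
from h import *
im=bot.capture("side"); cv2.imwrite("pics/side4.png",cv2.resize(im[80:300,150:450,::-1],None,fx=2.4,fy=2.4))
E
```

```text
time: 6.55
tool_pos: [478.7, -208.2, 238.1]
tcp_rot: [-3.141, 0.0, -3.107]
contact_force: [-0.2, -0.3, -0.0]
grip_width: 0.4
finger_force: 0.2
```

View pics/side4.png

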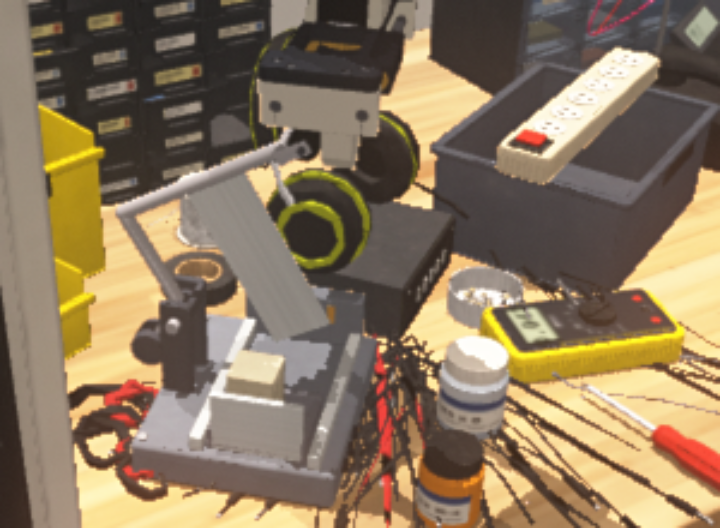

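The arm is up about 0.5 rad, with the roller at crop (298,145) against the fingers. The sled and relay have not moved. I'll push on past the balance point.

```bash
python3 -m jog '[[-8,0,-5,0,0,0],[-8,0,-4,0,0,0],[-8,0,-4,0,0,0],[-9,0,-4,0,0,0],[-9,0,-3,0,0,0],[-9,0,-3,0,0,0],[-9,0,-2,0,0,0],[0,0,0,0,0,0],[0,0,0,0,0,0],[0,0,0,0,0,0],[0,0,0,0,0,0],[0,0,0,0,0,0]]'
python3 - <<'E'
from h import *
im=bot.capture("side"); cv2.imwrite("pics/side5.png",cv2.resize(im[60:300,150:450,::-1],None,fx=2.4,fy=2.4))
print(bot.get_obs()["contact_force"].round(1))
E
```

```text
time: 7.8
tool_pos: [537.8, -206.1, 262.8]
tcp_rot: [-3.141, -0.0, -3.107]
contact_force: [-0.8, 0.1, 0.2]
grip_width: 0.2
finger_force: 0.0
[ 1.   0.  -0.5]
```

View pics/side5.png

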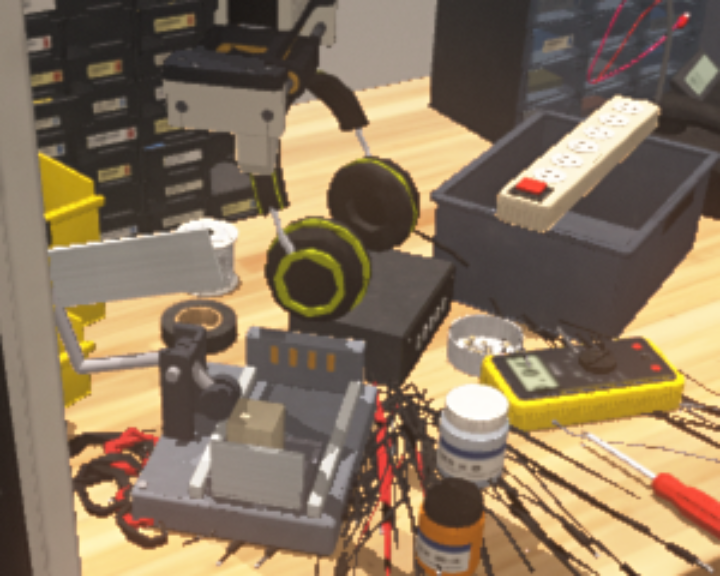

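The gate is fully over: panel at crop (140,265), hinge cheeks at (180,380), fingers clear at (258,165). The sled plate at (258,475) has not moved. Next I check the counterweight clearance and plan the approach behind the plate.

```bash
python3 - <<'E'
from h import *
def ony(c,uv,y): o,d=ray(c,uv); return (o+d*(y-o[1])/d[1]).round(0)
print("cw",ony("side",(150+217/2.4,60+398/2.4),-205),"cup",ony("side",(150+320/2.4,60+285/2.4),-320),ony("side",(150+320/2.4,60+190/2.4),-320))
print("panel edge",ony("side",(150+215/2.4,60+260/2.4),-205))
print("case edge",onz("scene",(185,290),0))
to(495,-70,290,(np.pi,0,-3.107))
E
```

```text
cw [ 570. -205.   64.] cup [ 514. -320.  111.] [ 517. -320.  198.]
panel edge [ 569. -205.  188.]
case edge [574.66737733  52.49683417   0.        ]
shift [ 38.1 137.6 -27.2] turn [-0.  0.  0.] at [ 537.9 -206.1  262.8] [-3.141  0.    -3.107] t 7.85
```

```bash
python3 -m jog '[[10,0,-10,0,0,0],[15,0,-10,0,0,0],[15,20,-7,0,0,0],[0,30,0,0,0,0],[0,30,0,0,0,0],[0,30,0,0,0,0],[0,28,0,0,0,0],[0,0,0,0.145,0,0],[0,0,0,0.145,0,0],[0,0,0,0.145,0,0],[0,0,0,0,0,0]]'
python3 - <<'E'
from h import *
from scipy.spatial.transform import Rotation as R
to(498,-75,58,bot.get_obs()["tcp_rot"])
o=bot.get_obs(); print(o["joint_positions"].round(2), R.from_euler("xyz",o["tcp_rot"]).as_matrix().round(2).tolist())
def tri(a,b):
    (o1,d1),(o2,d2)=ray("scene",a),ray("side",b); t=np.linalg.lstsq(np.c_[d1,-d2],o2-o1,rcond=None)[0]; return (o1+t[0]*d1).round(0),(o2+t[1]*d2).round(0)
print("cup",tri((345,152),(150+320/2.4,60+285/2.4)))
E
```

```text
time: 8.95
tool_pos: [492.4, -67.1, 289.5]
tcp_rot: [-2.704, -0.002, -3.101]
contact_force: [-0.1, -0.1, -0.2]
grip_width: 0.2
finger_force: 0.0
shift [ -5.7  90.6 213.2] turn [0. 0. 0.] at [492.4 -67.1 289.5] [-2.704e+00 -2.000e-03 -3.101e+00] t 8.95
[-0.02  0.26  1.55 -0.45  1.33 -1.52] [[-1.0, -0.04, 0.02], [-0.04, 0.91, -0.42], [0.0, -0.42, -0.91]]
cup (array([ 530., -364.,   91.]), array([ 524., -363.,   86.]))
```

```bash
python3 -m jog '[[-1,11,27,0,0,0],[-1,12,27,0,0,0],[-1,12,27,0,0,0],[-1,12,27,0,0,0],[-1,12,27,0,0,0],[-1,12,27,0,0,0],[0,12,27,0,0,0],[0,8,24,0,0,0],[0,0,0,0,0,0]]'
python3 - <<'E'
from h import *
to(498,-100,58,bot.get_obs()["tcp_rot"])
im=bot.capture("side"); cv2.imwrite("pics/side6.png",cv2.resize(im[100:320,150:450,::-1],None,fx=2.4,fy=2.4))
E
```

```text
time: 9.85
tool_pos: [497.5, -77.9, 56.1]
tcp_rot: [-2.708, -0.006, -3.11]
contact_force: [-0.3, 0.3, 1.0]
grip_width: 0.7
finger_force: 0.0
shift [  0.2 -20.9   7.6] turn [0. 0. 0.] at [497.5 -77.9  56.1] [-2.708 -0.006 -3.11 ] t 9.85
```

View pics/side6.png

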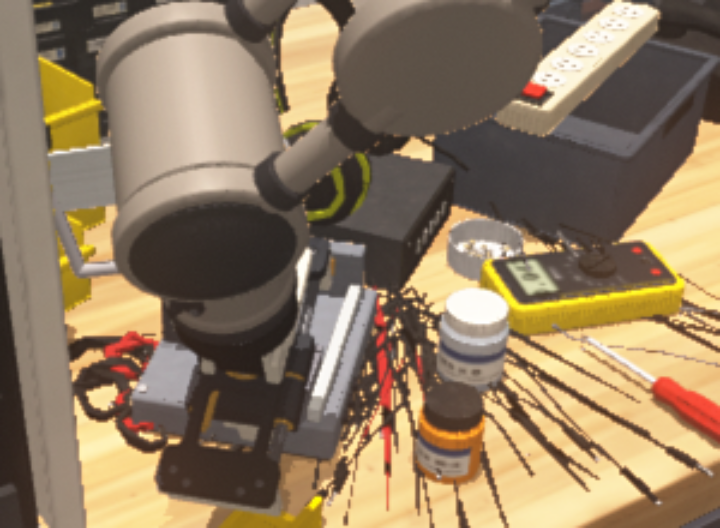

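The wrist blocks part of the view. The gate is still up, with its bar at crop (75,230), and the jars have not moved. I approach the plate gently.

```bash
python3 -m jog '[[0,-4.5,2,0,0,0],[0,-4.5,2,0,0,0],[0,-4.5,2,0,0,0],[0,-3.6,1.6,0,0,0],[0,-2.7,1.3,0,0,0],[0,-2.7,1.3,0,0,0],[0,-2.7,1.3,0,0,0],[0,-2.7,1.3,0,0,0]]'
```

```text
time: 10.7
tool_pos: [500.6, -107.5, 58.3]
tcp_rot: [-2.707, -0.0, -3.106]
contact_force: [0.3, 0.9, 0.1]
grip_width: -0.1
finger_force: 0.0
```

```bash
python3 -m jog '[[0,-2.7,1.3,0,0,0],[0,-2.7,1.3,0,0,0],[0,-2.7,1.3,0,0,0],[0,-2.7,1.3,0,0,0],[0,-2.7,1.3,0,0,0]]'; python3 -m jog '[[0,-2.7,1.3,0,0,0],[0,-2.7,1.3,0,0,0],[0,-2.7,1.3,0,0,0],[0,-2.7,1.3,0,0,0],[0,-2.7,1.3,0,0,0],[0,-2.7,1.3,0,0,0],[0,-2.7,1.3,0,0,0],[0,-2.7,1.3,0,0,0]]'
python3 - <<'E'
from h import *
im=bot.capture("scene"); cv2.imwrite("pics/scene7.png",cv2.resize(im[120:300,180:420,::-1],None,fx=3,fy=3))
E
```

```text
time: 11.2
tool_pos: [500.5, -121.6, 58.1]
tcp_rot: [-2.708, -0.001, -3.107]
contact_force: [-3.3, 9.8, 5.3]
grip_width: 0.5
finger_force: 5.0
time: 12.0
tool_pos: [499.7, -143.9, 57.9]
tcp_rot: [-2.709, -0.003, -3.108]
contact_force: [-11.1, 21.9, 16.5]
grip_width: 0.2
finger_force: 11.5
```

View pics/scene7.png

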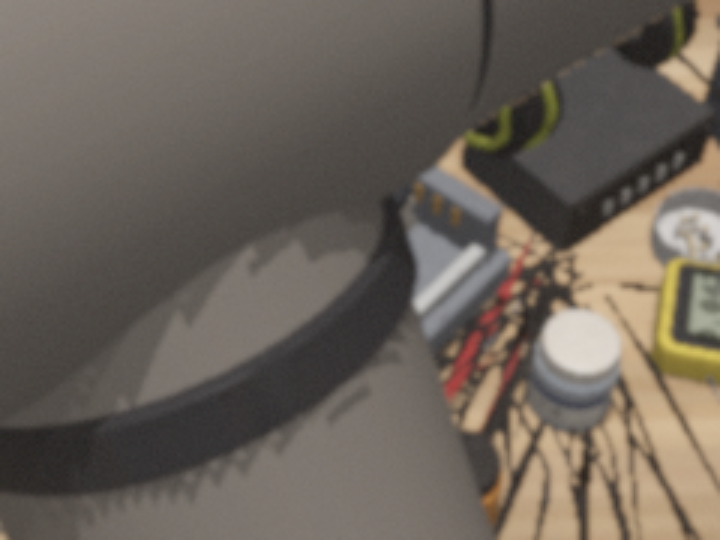

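```bash
python3 - <<'E'
from h import *
o=bot.get_obs(); F=o["contact_force"]; M=o["moment"]; print(F.round(1),M.round(3),o["tool_pos"].round(1),o["tau"].round(1))
print("r0 (mm)",(np.cross(F,M)/(F@F)*1000).round(0),"pitch N·m",(M@F/np.linalg.norm(F)).round(3))
m=bot.camera_model("wrist")
im=bot.capture("wrist"); cv2.imwrite("pics/wrist8.png",im[:,:,::-1])
for c in("wrist","scene","side"):
    if c!="wrist": bot.capture(c)
    for t in("sled","relay","gate"): print(c,t,[(round(d["p"],2),d["pixel"],int(d["mask"].sum())) for d in bot.outline_of(t,c)][:3])
E
```

```text
[-7.5 14.2  9.5] [ 1.605  0.959 -0.535] [ 499.8 -144.5   57.9] [ -5.2 -42.  -19.5  -3.3  -0.9  -0.1]
r0 (mm) [-48.  32. -86.] pitch N·m -0.189
wrist sled [(0.8, [222.8, 232.7], 4606), (0.61, [526.7, 237.3], 6209), (0.46, [163.2, 210.2], 28545)]
wrist relay [(0.56, [206.5, 260.1], 248)]
wrist gate []
scene sled []
scene relay []
scene gate []
side sled [(0.76, [258.0, 327.7], 1862), (0.6, [224.7, 226.8], 4995), (0.57, [252.1, 259.2], 133)]
side relay []
side gate [(0.56, [191.0, 180.8], 1610)]
```

View pics/wrist8.png

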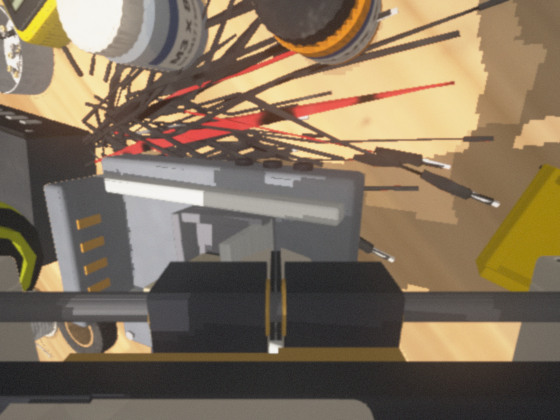

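The wrist view shows the relay upright at about (245,240) behind the fingers, and the jars in place at (130,35) and (320,30). The sideways and upward force looks like friction from an off-centre push. I'll back off, centre on the plate and resume.

```bash
python3 -m jog '[[0,3.6,-1.7,0,0,0],[0,5.4,-2.5,0,0,0],[0,5.4,-2.5,0,0,0],[-5,0,0,0,0,0],[-5,0,0,0,0,0],[0,0,0,0,0,0],[0,0,0,0,0,0]]'; python3 -c "
from h import *
o=bot.get_obs();print(o['contact_force'].round(1))
to(o['tool_pos'][0]+.5,o['tool_pos'][1]-20,58,o['tcp_rot'])"
```

```text
time: 13.35
tool_pos: [511.5, -130.2, 57.7]
tcp_rot: [-2.706, -0.0, -3.107]
contact_force: [-0.8, 0.1, -0.2]
grip_width: 0.6
finger_force: 0.0
[-0.8  0.1 -0.2]
shift [  0.2 -18.3   8.2] turn [0. 0. 0.] at [ 511.5 -130.2   57.7] [-2.706 -0.    -3.107] t 13.35
```

```bash
python3 -m jog '[[0,-3.7,1.6,0,0,0],[0,-3.7,1.6,0,0,0],[0,-1.8,0.8,0,0,0],[0,-1.8,0.8,0,0,0],[0,-1.8,0.8,0,0,0]]'; python3 -m jog '[[0,-1.8,0.8,0,0,0],[0,-1.8,0.8,0,0,0],[0,-1.8,0.8,0,0,0],[0,-1.8,0.8,0,0,0],[0,-1.8,0.8,0,0,0]]'; python3 -m jog '[[0,-1.8,0.8,0,0,0],[0,-1.8,0.8,0,0,0],[0,-1.8,0.8,0,0,0],[0,-1.8,0.8,0,0,0]]'
```

```text
time: 13.85
tool_pos: [511.8, -143.7, 58.1]
tcp_rot: [-2.707, 0.0, -3.107]
contact_force: [-0.9, 6.3, 1.7]
grip_width: 0.2
finger_force: 3.5
time: 14.35
tool_pos: [512.2, -153.8, 58.2]
tcp_rot: [-2.707, -0.0, -3.106]
contact_force: [-0.5, 2.8, -0.2]
grip_width: 0.5
finger_force: 1.4
time: 14.75
tool_pos: [512.4, -161.9, 58.4]
tcp_rot: [-2.707, -0.0, -3.106]
contact_force: [0.2, 3.2, -0.2]
grip_width: 0.3
finger_force: 1.4
```

Centred, it slides smoothly at about 3 N.

```bash
python3 -m jog '[[0,-2.7,1.2,0,0,0],[0,-2.7,1.2,0,0,0],[0,-2.7,1.2,0,0,0],[0,-2.7,1.2,0,0,0],[0,-2.7,1.2,0,0,0]]'; python3 -m jog '[[0,-2.7,1.2,0,0,0],[0,-2.7,1.2,0,0,0],[0,-2.7,1.2,0,0,0],[0,-2.7,1.2,0,0,0]]';  python3 -m jog '[[0,-1.8,0.8,0,0,0],[0,-1.8,0.8,0,0,0],[0,-1.8,0.8,0,0,0]]'
```

```text
time: 15.25
tool_pos: [513.0, -176.7, 58.7]
tcp_rot: [-2.707, -0.0, -3.106]
contact_force: [-0.4, 3.2, -1.1]
grip_width: 0.4
finger_force: 1.4
time: 15.65
tool_pos: [513.4, -188.5, 58.9]
tcp_rot: [-2.707, -0.0, -3.106]
contact_force: [0.4, 2.5, -1.0]
grip_width: 0.3
finger_force: 1.4
time: 15.95
tool_pos: [513.6, -194.3, 59.0]
tcp_rot: [-2.707, 0.0, -3.106]
contact_force: [-0.3, 2.6, -0.7]
grip_width: 0.5
finger_force: 1.4
```

```bash
python3 -m jog '[[0,-1.8,0.9,0,0,0],[0,-1.8,0.9,0,0,0],[0,-0.9,0.4,0,0,0]]'; python3 -m jog '[[0,-0.9,0.4,0,0,0],[0,-0.9,0.4,0,0,0]]';  python3 -m jog '[[0,-0.9,0.4,0,0,0],[0,-0.9,0.4,0,0,0]]'
```

```text
time: 16.25
tool_pos: [513.8, -199.3, 58.9]
tcp_rot: [-2.706, -0.0, -3.107]
contact_force: [-0.3, 2.9, -1.3]
grip_width: 0.2
finger_force: 1.4
time: 16.45
tool_pos: [513.9, -201.1, 58.9]
tcp_rot: [-2.707, -0.0, -3.106]
contact_force: [1.0, 2.3, -1.0]
grip_width: 0.8
finger_force: 1.4
time: 16.65
tool_pos: [514.0, -203.1, 59.0]
tcp_rot: [-2.706, -0.0, -3.106]
contact_force: [-0.3, 2.2, -2.0]
grip_width: 0.8
finger_force: 1.4
```

```bash
python3 -m jog '[[0,-0.9,0.4,0,0,0],[0,-0.9,0.4,0,0,0]]'; python3 -m jog '[[0,-0.9,0.4,0,0,0],[0,-0.9,0.4,0,0,0]]';  python3 -m jog '[[0,-0.9,0.4,0,0,0],[0,-0.9,0.4,0,0,0]]'
```

```text
time: 16.85
tool_pos: [514.0, -205.1, 59.0]
tcp_rot: [-2.707, -0.0, -3.106]
contact_force: [0.0, 3.5, 0.0]
grip_width: 0.2
finger_force: 1.4
time: 17.05
tool_pos: [514.1, -207.1, 59.0]
tcp_rot: [-2.706, 0.0, -3.106]
contact_force: [0.9, 4.0, -0.2]
grip_width: 0.2
finger_force: 1.8
time: 17.25
tool_pos: [515.3, -208.2, 59.3]
tcp_rot: [-2.707, 0.003, -3.106]
contact_force: [3.0, 13.4, 3.3]
grip_width: 0.3
finger_force: 6.6
```

```bash
python3 -m jog '[[0,-0.9,0.4,0,0,0],[0,0,0,0,0,0],[0,0,0,0,0,0]]'; python3 -m jog '[[0,1.8,-0.8,0,0,0],[0,3.6,-1.6,0,0,0],[0,5.4,-2.5,0,0,0],[0,9,-4,0,0,0],[0,18,-8,0,0,0],[0,25,-11,0,0,0],[0,25,-11,0,0,0],[0,0,0,0,0,0]]'
```

```text
time: 17.55
tool_pos: [515.4, -208.2, 59.4]
tcp_rot: [-2.708, 0.003, -3.105]
contact_force: [2.1, 14.6, 3.2]
grip_width: 0.2
finger_force: 7.2
time: 18.35
tool_pos: [510.7, -111.2, 57.2]
tcp_rot: [-2.707, -0.0, -3.103]
contact_force: [0.1, -0.4, 0.2]
grip_width: 0.4
finger_force: 0.0
```

```bash
python3 -m jog '[[0,0,-25,0,0,0],[0,0,-30,0,0,0],[0,0,-30,0,0,0],[0,0,-30,0,0,0],[0,0,-30,0,0,0],[20,0,-20,0,0,0],[30,0,0,0,0,0],[30,0,0,0,0,0],[30,0,0,0,0,0],[0,0,0,0,0,0]]'
cat >v.py <<'E'
from fit import *
p=[514.88,-205.955,-1.546,0]
for c in("scene","side"):
    bot.capture(c)
    for t in("sled","relay","gate"):
        for d in bot.outline_of(t,c)[:3]:
            ys,xs=np.nonzero(d["mask"]); print(c,t,round(d["p"],2),d["pixel"],"box",xs.min(),xs.max(),ys.min(),ys.max(),len(xs))
    for sx in(42,30):
        q=[p[0],p[1],p[2],sx]
        P=np.array([w(q,b,1) for b in[(-30,35,85),(-30,-35,85),(-30,35,35),(-30,-35,35),(30,38,56),(30,-38,56),(0,0,92)]]); print(c,sx,proj(c,P).round(0).tolist())
E
python3 v.py
```

```text
time: 19.35
tool_pos: [395.1, -48.6, 207.0]
tcp_rot: [-2.706, -0.002, -3.107]
contact_force: [-0.2, -0.7, 0.4]
grip_width: -0.2
finger_force: 0.0
scene gate 0.7 [267.9, 149.8] box 216 274 87 170 104
scene 42 [[291.0, 188.0], [318.0, 206.0], [291.0, 204.0], [317.0, 222.0], [308.0, 180.0], [337.0, 199.0], [314.0, 186.0]]
scene 30 [[287.0, 192.0], [314.0, 210.0], [287.0, 207.0], [313.0, 225.0], [305.0, 183.0], [334.0, 202.0], [310.0, 189.0]]
side sled 0.67 [255.6, 329.8] box 228 284 307 356 1837
side sled 0.58 [262.6, 227.1] box 251 290 213 239 738
side relay 0.83 [270.0, 208.3] box 259 279 200 216 294
side gate 0.68 [205.1, 173.0] box 171 248 155 233 2326
side 42 [[252.0, 215.0], [288.0, 220.0], [252.0, 236.0], [287.0, 241.0], [258.0, 210.0], [295.0, 215.0], [274.0, 206.0]]
side 30 [[250.0, 218.0], [287.0, 223.0], [250.0, 240.0], [286.0, 245.0], [257.0, 213.0], [294.0, 219.0], [272.0, 209.0]]
```

```bash
python3 -m jog '[[0,0,0,0,0,0],[0,0,0,0,0,0],[0,0,0,0,0,0]]'; python3 -c "
from plant import bot
print(bot.close_job())"
```

```text
time: 20.05
tool_pos: [398.5, -48.4, 206.9]
tcp_rot: [-2.706, -0.0, -3.106]
contact_force: [0.1, -0.0, 0.1]
grip_width: 0.4
finger_force: 0.0
the job is handed in; nothing more can be done
None
```

I handed the job in at about 20 s, and the hand-in returned no verdict: the gate stays raised by itself and the sled is home against the end stop (stalled there, and its position in the side view agrees), with the relay still standing in it. The first off-centre push peaked near 22 N at the fingers, so I backed off and re-centred; I saw no sign that the jars had moved.

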